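File the weighed parcel into a crowded sorting tray

ROBOT

A 6-joint arm with a two-finger parallel gripper is mounted at the origin on the work surface. World frame = base frame: x ahead of the robot, y to its left, z up, the work surface at z = 0. Lengths are in m, angles in rad, forces in N, time in s.
With the tool pointing down it reaches from about 0.275 to 0.725 m from the base axis. Payload 15.9 kg.
Tool frame: the origin (TCP) lies midway between the tips of the shut fingers; the grasp point (between the pads) lies 19 mm behind it; z points along the fingers, y is the direction in which the jaws open and shut (so a half turn about z gives the same grasp; the last joint's range is limited). The gripper opens to 85 mm and grips with 20 to 120 N. Pads are 22 mm wide; open, the fingers measure 114 mm over their backs; the gripper's body (76 mm by 85 mm) begins 54 mm behind the grasp point. The pads swing forward as they close: fully open they stand 13 mm farther back than shut.
Start: joints at [-1.108, 0.213, -0.034, 1.323, 0, 1.571], TCP at [0.223, -0.447, 0.231] pointing down, gripper open.
Joint ranges: [-2.98, 2.98], [-0.74, 1.72], [-1.14, 1.35], [-2.1, 2.04], [-1.57, 1.44], [-3.14, 3.14]. Speed limits (rad/s): [1.89, 1.89, 2.39, 2.57, 3.14, 3.14].

INTERFACE

Orientations are given as a rotation vector (axis times angle).
In Python, from station import monitor, snapshot, arm gives the robot as it stands.
- The arm moves only by the tool send_rows, never from a script. Its argument "commands" is a list of rows, each an object of numbers: "gripper": the opening, from 0 (shut) to 1 (fully open); "tx", "ty", "tz": the shift along the tool's x, y, z in cm; "wx", "wy", "wz": the turn, a rotation vector about the tool's x, y, z in degrees. A call has 1 to 5 rows; each row is the pose to reach, as a shift and turn from the pose commanded when the call began, along the tool's axes at that moment; what a row does not reach only later rows make up. A row lasts 1/8 s, in which the tool goes at most 62.5 mm and 10.7 degrees, less where a joint would pass 70% of its speed; a pose out of reach is approached as far as the arm can. A call with a gripper value outside its range is refused whole. The fingers move at their own pace and stop on an object; the grip force is fixed at half the most. Time passes only in rows, so rows that repeat a pose let the fingers close. It gives the time, the measured TCP pose, the force and the opening at its end, in the units of the state.
- monitor.get_obs(): the state, without advancing time (a new reading comes with each control period).
- snapshot(name): name is "scene" or "top"; returns a dict with "image" (400x640x3 uint8, red, green, blue), "fov_y" (degrees; the focal length in pixels is half the picture's height over the tangent of half this angle, whatever the lens; pixels are square), "cx", "cy" (the principal point, pixels), "R" (3x3) and "t" (3): a world point X has camera coordinates R X + t. Camera axes: x right, y down, z forward; pixel columns grow to the right and rows downward; lengths in m; the calibration is good to about 2 mm. A picture is of the moment at which its call begins. There is no depth.
- arm.job_done(): hands the job in, once; it reports no verdict.
The state is a dict: "time": time; "qpos": joint angles; "joint_velocities": joint speeds; "tau": joint torques, N m; "position": TCP position; "tool_rot": TCP orientation; "ft_force": force on the tool from outside, world axes, zero at the start; "wrist_torque": the same for the moment, N m; "width": finger opening in m.
Only numpy, scipy, OpenCV 4.12 (cv2) and the standard library are available. Lean on these libraries where they do the work, as an engineer would, in place of code of your own. Each camera call takes 0.05 s, during which the arm holds its last target. There are 200 camera calls.

TASK

The tall parcel on the scale has been weighed: file it in the grey sorting tray, standing upright on the tray's floor in the row and square with it, and let go of it. No gap in the row is wide enough yet, so gently nudge the parcels already there aside to make room, without toppling any, lifting any out or ramming anything; they too must end upright in the tray. Leave everything else on the counter where it is.

Things in the scene. Friction and masses are not known exactly. Their poses are not given: they have to be found in the camera images.
- parcel: the parcel to file: a tall, closed, rigid brown carton standing upright on the scale, 110 mm along its x, 58 mm thick along its y (the only side a gripper spans), 160 mm tall, about 0.45 kg, blank white labels on its two broad faces. Origin: centre of its underside; z up. Its y must end along the tray's y (either way round). It is 70 mm or more taller than the cartons in the tray
- tray: fixed grey open-topped sorting tray, 138 mm along x, 254 mm along y (the row runs along y), outer height 50 mm, walls and floor 6 mm thick: inside 126 by 242 mm. Origin: centre of its underside on the counter; it may be yawed, and may stand left or right of the scale
- tray_in (a point): centre of the tray's inner floor, 6 mm above the counter, axes as the tray's. The three filed cartons take 150 mm of the 242 mm row. At the start 3 to 16 mm are free at each end wall; the wider of the two gaps between cartons is 30 to 50 mm. The cartons slide along the floor under a few newtons when pushed low; pushed high up they tip
- filed_a: one of the three brown cartons already standing in the tray: 50 mm thick along its own y (along the row), 108 mm along x, 70 mm tall, about 0.3 kg, loose, rigid. Origin: centre of its underside; z up. Which of the three stands left, in the middle and right varies; its y is within a few degrees of the tray's y
- filed_b: one of the three brown cartons already standing in the tray: 48 mm thick along its own y (along the row), 104 mm along x, 79 mm tall, about 0.3 kg, loose, rigid. Origin: centre of its underside; z up. Which of the three stands left, in the middle and right varies; its y is within a few degrees of the tray's y
- filed_c: one of the three brown cartons already standing in the tray: 52 mm thick along its own y (along the row), 110 mm along x, 88 mm tall, about 0.3 kg, loose, rigid. Origin: centre of its underside; z up. Which of the three stands left, in the middle and right varies; its y is within a few degrees of the tray's y
- scale: fixed parcel scale: steel platform 170 by 170 mm, its top 40 mm above the counter, low black console (28 mm high) on its -x side reaching 130 mm from the centre. Origin: under the platform's centre, on the counter
- tape_roll: bystander: roll of packing tape lying flat behind (+x of) the scale, 90 mm across, 45 mm high; origin: centre of its underside. Must stay where it is
- small_carton: bystander: small carton 70 x 90 x 60 mm high on the counter just behind (+x of) the tray; origin: centre of its underside. Must stay where it is
- scanner: bystander: hand scanner lying on the counter at the near left, 140 mm long, 38 mm high; origin at its underside. Must stay where it is
- cutter: bystander: safety cutter lying on the counter at the near right, 150 mm long, 16 mm high; origin at its underside. Must stay where it is
- flat_carton: bystander: flat carton 170 x 120 x 35 mm lying at the right side; origin: centre of its underside. Must stay where it is
- tape_gun: bystander: desk tape dispenser at the left side, 160 mm long, 101 mm high; origin: centre of its underside. Must stay where it is
Not all that is in view belongs to the job. Leave any red look-alike of the filed_a alone. Leave any green look-alike of the filed_b alone.

How it is judged:
At the end, for the whole second after the job is handed in: Parcel released, at rest on the tray floor (within 6 mm), tilt under 4 deg, y within 11 deg of the tray's; filed cartons at rest on the floor (8 mm), tilt under 7 deg; all four centres within 30 mm across and 110 mm along the row of the tray's centre; bystanders within 30 mm of their start (angle between parcel's own z axis and vertical below 0.07 rad and z of parcel in the frame of tray_in between -0.006 and 0.006 m and x of parcel in the frame of tray_in between -0.03 and 0.03 m and y of parcel in the frame of tray_in between -0.11 and 0.11 m and angle between the y axis of parcel and the y axis of tray, either way round below 0.2 rad and linear speed of each of parcel, filed_a, filed_b, filed_c below 0.02 m/s and angle between each of filed_a, filed_b, filed_c's own z axis and vertical below 0.12 rad and z of filed_a in the frame of tray_in between -0.008 and 0.008 m and x of filed_a in the frame of tray_in between -0.03 and 0.03 m and y of filed_a in the frame of tray_in between -0.11 and 0.11 m and z of filed_b in the frame of tray_in between -0.008 and 0.008 m and x of filed_b in the frame of tray_in between -0.03 and 0.03 m and y of filed_b in the frame of tray_in between -0.11 and 0.11 m and z of filed_c in the frame of tray_in between -0.008 and 0.008 m and x of filed_c in the frame of tray_in between -0.03 and 0.03 m and y of filed_c in the frame of tray_in between -0.11 and 0.11 m and distance of each of tape_roll, small_carton, scanner, cutter, flat_carton, tape_gun from where it was at the start of the episode below 0.03 m); the robot touches nothing.
It fails at once if a filed carton is toppled (more than 29 degrees) (angle between any of filed_a, filed_b, filed_c's own z axis and vertical above 0.5 rad).
It fails at once if a filed carton is lifted out (more than 40 mm above the tray's floor) (z of any of filed_a, filed_b, filed_c in the frame of tray_in above 0.04 m).
It fails at once if the parcel is dropped or rammed (more than 80 N) onto the tray or a filed carton (contact force between parcel and filed_a above 80 N or contact force between parcel and filed_b above 80 N or contact force between parcel and filed_c above 80 N or contact force between parcel and tray above 80 N).
It fails at once if the filed cartons are rammed by the gripper or into the tray (more than 80 N) (contact force between any of tray, the arm, the fingers and filed_a above 80 N or contact force between any of tray, the arm, the fingers and filed_b above 80 N or contact force between any of tray, the arm, the fingers and filed_c above 80 N).
It also fails if it takes over 64 s, if anything falls off the work surface, if the arm or the gripper's body presses on something with over 40 N, if the wrist force passes 120 N, or if a joint passes its speed limit or range.

## Working session

There is one attempt and no reset: what is moved stays moved. The work goes in short steps, Python scripts to look and compute and a tool call to move; the robot and the scene stay as the last step left them, time stands still between calls to the robot, and variables do not carry over. Pictures are saved under pics/ and viewed, about 8 in all and at most 12, crops included, and the job is handed in when it is done.

Besides the shell and the picture viewer there is one more tool, called after "Emit:" by a JSON object that holds its "op" and its "data". send_rows: Moves the arm, as the interface text tells. Its arguments: {"type":"object","properties":{"commands":{"type":"array","items":{"type":"object","properties":{"gripper":{"type":"number"},"tx":{"type":"number"},"ty":{"type":"number"},"tz":{"type":"number"},"wx":{"type":"number"},"wy":{"type":"number"},"wz":{"type":"number"}}}}},"required":["commands"]}

```bash
ls; mkdir -p pics; python3 - <<'E'
from station import monitor, snapshot
import cv2,pickle
o=monitor.get_obs();print(o)
d={}
for n in("scene","top"):
    s=snapshot(n);d[n]=s
    cv2.imwrite(f"pics/{n}0.png",s["image"][:,:,::-1]);print(n,{k:v for k,v in s.items() if k!="image"})
pickle.dump(d,open("s0.pkl","wb"))
E
```

```text
pics
{'time': 0.0, 'qpos': array([-1.10799760e+00,  2.13344554e-01, -3.50594263e-02,  1.32347674e+00,
        2.75664049e-06,  1.57080299e+00]), 'joint_velocities': array([-1.13149869e-03,  5.32763544e-04,  1.10478002e-03, -1.96238507e-05,
        6.62752279e-04,  5.38434282e-04]), 'tau': array([-6.33545758e-03, -6.86162496e+01,  4.87121308e+01,  1.74541591e-02,
       -4.10178882e-04, -2.35092585e-06]), 'position': array([ 0.22308011, -0.44710673,  0.23082182]), 'tool_rot': array([-3.05683237e+00, -7.20239871e-01,  3.86308012e-04]), 'ft_force': array([ 0.08823112, -0.16572572, -0.08637141]), 'wrist_torque': array([0.01916636, 0.03105801, 0.0106679 ]), 'width': 0.08546838069234702}
scene {'fov_y': 50.12539414745182, 'cx': 322.64929467421484, 'cy': 198.22784545908647, 'R': array([[-0.7165633 ,  0.69751555,  0.00301522],
       [ 0.39171681,  0.40598303, -0.82567289],
       [-0.57714381, -0.59046578, -0.56414111]]), 't': array([ 0.32908612, -0.15560549,  1.66983134])}
top {'fov_y': 48.172465313017945, 'cx': 321.1602148388522, 'cy': 198.4770706367508, 'R': array([[-0.02821943, -0.99955958, -0.00918218],
       [-0.99763672,  0.02873847, -0.06241062],
       [ 0.06264701,  0.00739928, -0.99800832]]), 't': array([0.02280997, 0.50093771, 1.7549834 ])}
```

View pics/scene0.png

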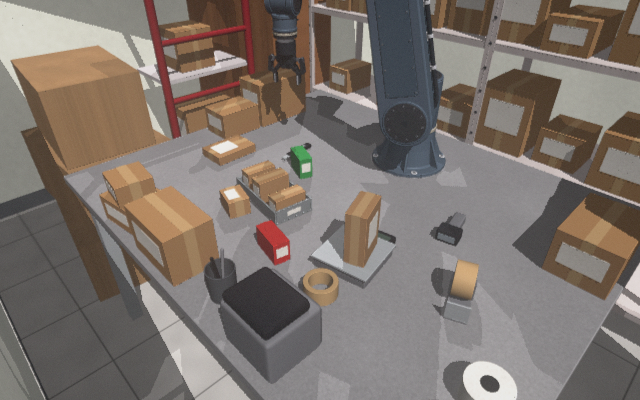

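View pics/top0.png

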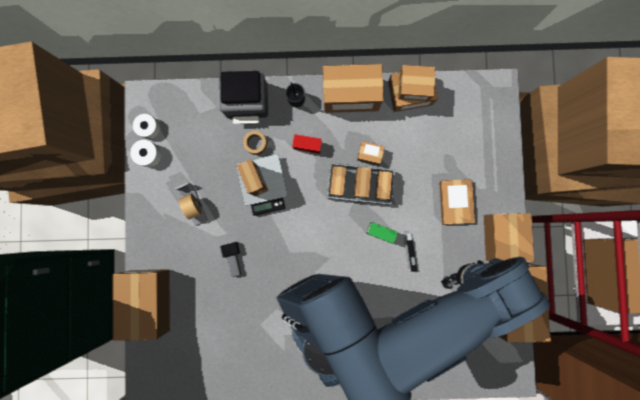

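The scene view shows the tray at about (272,192) and the parcel on the scale at (363,230). In the top view the tray is at (362,185) and the parcel top at (250,177). Next I'll view enlarged crops to get the corners.

```bash
python3 - <<'E'
import cv2,pickle,numpy as np
d=pickle.load(open("s0.pkl","rb"))
def crop(n,x0,y0,w,h,k):
    c=cv2.resize(d[n]["image"][y0:y0+h,x0:x0+w,::-1],None,fx=k,fy=k,interpolation=cv2.INTER_CUBIC)
    for i in range(0,w,10): cv2.line(c,(i*k,0),(i*k,5 if i%50 else 12),(0,0,255),1);cv2.putText(c,str(x0+i),(i*k,20),0,.35,(0,0,255),1)
    for i in range(0,h,10): cv2.line(c,(0,i*k),(8,i*k),(0,0,255),1);cv2.putText(c,str(y0+i),(8,i*k+4),0,.35,(0,0,255),1)
    return c
a=crop("top",320,158,80,54,5); b=crop("top",230,150,80,54,5)
c=crop("scene",230,155,100,66,4); e=crop("scene",310,185,100,100,4)
im=np.vstack([np.hstack([a,b]),np.hstack([c,np.zeros((264,400,3),np.uint8)])])
im[270:,400:800]=cv2.resize(e,(400,400))[:264]
cv2.imwrite("pics/c1.png",im)
E
```

```text
(no output)
```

View pics/c1.png

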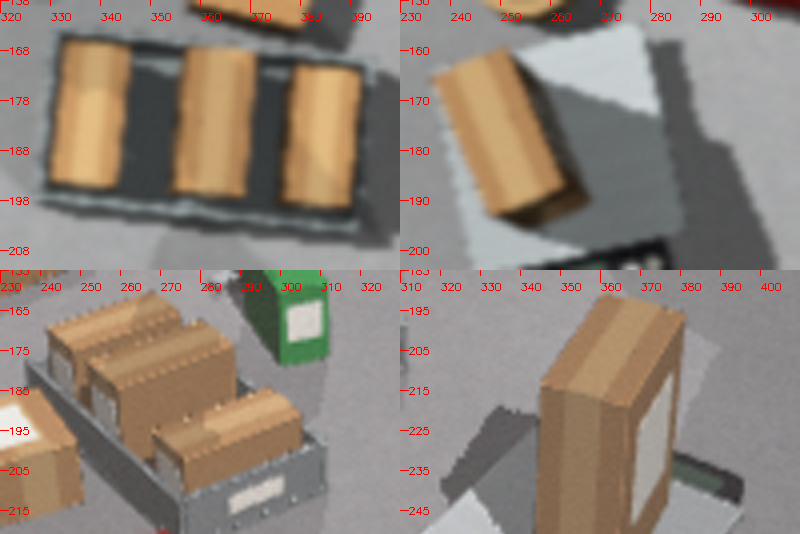

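```bash
cat > h.py <<'E'
import cv2,numpy as np
def ray(s,u,v,z):
    f=200/np.tan(np.radians(s["fov_y"]/2)); R,t=s["R"],s["t"]
    c=-R.T@t; d=R.T@np.array([(u-s["cx"])/f,(v-s["cy"])/f,1]); return (c+d*(z-c[2])/d[2])[:2]
def rects(s,x0,y0,w,h,thr=120,k=6,minA=100):
    """upright brown tops in a crop of a picture: list of 4x2 pixel corners"""
    c=cv2.resize(s["image"][y0:y0+h,x0:x0+w],None,fx=k,fy=k,interpolation=cv2.INTER_CUBIC).astype(int)
    m=((c[...,0]-c[...,2]>40)&(c[...,0]>thr)).astype(np.uint8)
    out=[]
    for q in cv2.findContours(m,0,2)[0]:
        if cv2.contourArea(q)/k/k>minA:
            b=cv2.boxPoints(cv2.minAreaRect(q)); out.append((b+.5)/k-.5+[x0,y0])
    return out
def info(s,b,z):
    p=np.array([ray(s,u,v,z) for u,v in b]); e0=p[1]-p[0];e1=p[2]-p[1]
    if np.linalg.norm(e0)<np.linalg.norm(e1): e0,e1=e1,e0
    a=np.degrees(np.arctan2(e0[1],e0[0])); a=(a+90)%180-90
    return p.mean(0).round(4),round(np.linalg.norm(e0),4),round(np.linalg.norm(e1),4),round(a,1)
E
python3 - <<'E'
import pickle,numpy as np
from h import *
d=pickle.load(open("s0.pkl","rb"));s=d["top"]
for thr in(100,130):
    for b in rects(s,326,161,70,44,thr):print("tray",thr,b.mean(0).round(1),[info(s,b,z) for z in(.076,.085,.094)])
    for b in rects(s,232,154,50,46,thr):print("parcel",thr,b.mean(0).round(1),info(s,b,.2))
# tray rim outer corners (z=.05) top view, read off crop
C=np.array([[331.5,165],[393,171],[391,205],[328,198]])
p=np.array([ray(s,*c,.05) for c in C]);print(p.round(3),p.mean(0),np.linalg.norm(np.diff(p,axis=0),axis=1))
S=d["scene"]
for n,uv,z in [("tray corner near L",(275,222),.05),("tray rim R end",(311.5,196),.05),("tray left",(237,177),.05)]: print(n,ray(S,*uv,z))
print("parcel top scene",[ray(S,*c,.2).round(3) for c in [(362,191.5),(381,196.5),(367,217),(345,213)]])
E
```

```text
tray 100 [383.9 184.8] [(array([ 0.5434, -0.2335]), np.float64(0.1085), np.float64(0.0547), np.float64(-6.8)), (array([ 0.5426, -0.2323]), np.float64(0.108), np.float64(0.0544), np.float64(-6.8)), (array([ 0.5418, -0.2311]), np.float64(0.1074), np.float64(0.0541), np.float64(-6.8))]
tray 100 [362.4 181.7] [(array([ 0.5574, -0.1517]), np.float64(0.1143), np.float64(0.0584), np.float64(-6.6)), (array([ 0.5565, -0.151 ]), np.float64(0.1137), np.float64(0.0581), np.float64(-6.6)), (array([ 0.5556, -0.1502]), np.float64(0.1131), np.float64(0.0578), np.float64(-6.6))]
tray 100 [337.7 180.3] [(array([ 0.5655, -0.0574]), np.float64(0.1124), np.float64(0.0539), np.float64(-7.9)), (array([ 0.5646, -0.0571]), np.float64(0.1118), np.float64(0.0536), np.float64(-7.9)), (array([ 0.5636, -0.0568]), np.float64(0.1112), np.float64(0.0533), np.float64(-7.9))]
parcel 100 [249.3 175.9] (array([0.5778, 0.2608]), np.float64(0.1134), np.float64(0.0596), np.float64(21.4))
tray 130 [384.  184.7] [(array([ 0.5434, -0.2339]), np.float64(0.1067), np.float64(0.0511), np.float64(-6.7)), (array([ 0.5426, -0.2327])
[... 483 characters left out ...]
, np.float64(0.1106), np.float64(0.0524), np.float64(-8.0)), (array([ 0.5643, -0.0569]), np.float64(0.11), np.float64(0.0521), np.float64(-8.0)), (array([ 0.5634, -0.0567]), np.float64(0.1094), np.float64(0.0519), np.float64(-8.0))]
parcel 130 [248.9 175.9] (array([0.578 , 0.2621]), np.float64(0.112), np.float64(0.0582), np.float64(20.9))
[[ 0.629 -0.036]
 [ 0.598 -0.274]
 [ 0.466 -0.261]
 [ 0.5   -0.018]] [ 0.54837868 -0.1473804 ] [0.24036482 0.13271611 0.24541543]
tray corner near L [0.6664011  0.01303245]
tray rim R end [ 0.49715095 -0.01218662]
tray left [ 0.60084987 -0.27276446]
parcel top scene [array([0.539, 0.227]), array([0.521, 0.276]), array([0.613, 0.309]), array([0.639, 0.261])]
```

The crops show, from left to right in the top view, cartons a (70 mm), c (88 mm) and b (79 mm), with measured sizes that match. The a–c gap is about 43 mm. I'll rectify the rim plane in both views to fix the tray centre.

```bash
cat >> h.py <<'E'
V=np.array([.9923,-.1236]);U=np.array([.1236,.9923])   # tray x and y axes in world
def rectify(s,c,z,hx=.1,hy=.16,mm=.8):
    """picture of the plane z in tray axes about c: column = y decreasing to the right, row = x decreasing downward"""
    f=200/np.tan(np.radians(s["fov_y"]/2))
    n=int(2*hy*1000/mm),int(2*hx*1000/mm)
    q=np.array([np.append(np.array(c)+V*a+U*b,z) for a,b in((hx,hy),(hx,-hy),(-hx,-hy),(-hx,hy))])@s["R"].T+s["t"]
    px=(q[:,:2]/q[:,2:]*f+[s["cx"],s["cy"]]).astype(np.float32)
    H=cv2.getPerspectiveTransform(px,np.float32([[0,0],[n[0],0],[n[0],n[1]],[0,n[1]]]))
    im=cv2.warpPerspective(s["image"][:,:,::-1],H,n,flags=cv2.INTER_CUBIC)
    for k in range(0,n[0],25): cv2.putText(im,str(int(round((hy*1000-k*mm)))),(k,8),0,.25,(0,0,255),1);cv2.line(im,(k,9),(k,13),(0,0,255),1)
    for k in range(0,n[1],25): cv2.putText(im,str(int(round((hx*1000-k*mm)))),(0,k+3),0,.25,(0,0,255),1);cv2.line(im,(18,k),(22,k),(0,0,255),1)
    return im
E
python3 - <<'E'
import pickle
from h import *
d=pickle.load(open("s0.pkl","rb"))
c=(.551,-.147)
im=np.hstack([rectify(d["top"],c,.05),rectify(d["scene"],c,.05)])
im=cv2.resize(im,(800,250))
cv2.imwrite("pics/r1.png",np.vstack([cv2.resize(rectify(d["top"],c,.05,mm=.5),(640,400)),cv2.resize(rectify(d["scene"],c,.05,mm=.5),(640,400))])[:, :] if 0 else np.vstack([cv2.resize(rectify(d["top"],c,.05,hx=.09,mm=.5),(640,300)) ,cv2.resize(rectify(d["scene"],c,.05,hx=.09,mm=.5),(640,300))]))
E
```

```text
(no output)
```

View pics/r1.png

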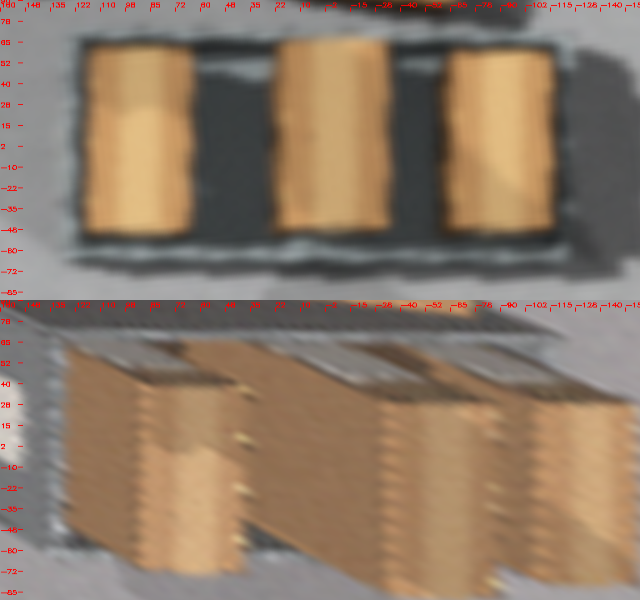

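From the top view the tray yaw is about −7.1° and the tray centre about (0.5515, −0.148). The a–c gap centre is about (0.557, −0.103). The scene view disagrees by up to about 1 cm along the row, so I'll check against the gripper over the gap. Moving there now with the jaws across the row.

Emit:
{"op": "send_rows", "data": {"commands": [{"tx": 45.3,"ty": -15.9,"tz": 3,"wz": -56.4,"gripper": 0.4},{"tx": 45.3,"ty": -15.9,"tz": 3,"wz": -56.4,"gripper": 0.4},{"tx": 45.3,"ty": -15.9,"tz": 3,"wz": -56.4,"gripper": 0.4},{"tx": 45.3,"ty": -15.9,"tz": 3,"wz": -56.4,"gripper": 0.4},{"tx": 45.3,"ty": -15.9,"tz": 3,"wz": -56.4,"gripper": 0.4}]}}

```text
invalid input
```

```bash
cat >> h.py <<'E'
from scipy.spatial.transform import Rotation as Ro
def to(o,p,yaw):
    """shift (cm, tool axes) and turn (deg about tool z) from state o to TCP p, tool y at yaw deg"""
    R=Ro.from_rotvec(o["tool_rot"]).as_matrix(); y=np.degrees(np.arctan2(R[1,1],R[0,1]))
    print("pos",o["position"].round(4),"yaw_y",y.round(1),"t",round(o["time"],2),"F",o["ft_force"].round(1),"w",round(o["width"],3),"q",o["qpos"].round(2))
    print("txyz cm",(R.T@(np.array(p)-o["position"])*100).round(2),"wz",round(-((yaw-y+180)%360-180),1))
E
python3 -c "
from h import *;from station import monitor
to(monitor.get_obs(),(.5575,-.1029,.17),-7.1)"
```

```text
pos [ 0.2231 -0.4471  0.2309] yaw_y -63.5 t 0.1 F [0.6 0.1 0.5] w 0.086 q [-1.11  0.21 -0.03  1.32  0.    1.57]
txyz cm [ 45.29 -15.87   6.1 ] wz -56.4
```

Emit:
{"op": "send_rows", "data": {"commands": [{"tx": 45.3,"ty": -15.9,"tz": 3,"wx": 0,"wy": 0,"wz": -56.4,"gripper": 0.4},{"tx": 45.3,"ty": -15.9,"tz": 3,"wx": 0,"wy": 0,"wz": -56.4,"gripper": 0.4},{"tx": 45.3,"ty": -15.9,"tz": 3,"wx": 0,"wy": 0,"wz": -56.4,"gripper": 0.4},{"tx": 45.3,"ty": -15.9,"tz": 3,"wx": 0,"wy": 0,"wz": -56.4,"gripper": 0.4},{"tx": 45.3,"ty": -15.9,"tz": 3,"wx": 0,"wy": 0,"wz": -56.4,"gripper": 0.4}]}}

```text
time: 0.72
position: [0.4415, -0.2218, 0.2116]
tool_rot: [-2.396, -2.032, 0.0]
ft_force: [1.1, -0.4, 0.6]
width: 0.0341
```

```bash
python3 -c "
from h import *;from station import monitor
to(monitor.get_obs(),(.5575,-.1029,.17),-7.1)"
```

```text
pos [ 0.4415 -0.2218  0.2116] yaw_y -9.4 t 0.72 F [ 1.1 -0.4  0.6] w 0.034 q [-0.47  0.21 -0.09  1.27 -0.    1.27]
txyz cm [13.63  9.5   4.15] wz -2.3
```

Emit:
{"op": "send_rows", "data": {"commands": [{"tx": 13.6,"ty": 9.5,"tz": 5,"wx": 0,"wy": 0,"wz": 0,"gripper": 0.4},{"tx": 13.6,"ty": 9.5,"tz": 5,"wx": 0,"wy": 0,"wz": 0,"gripper": 0.4},{"tx": 13.6,"ty": 9.5,"tz": 5,"wx": 0,"wy": 0,"wz": 0,"gripper": 0.4},{"tx": 13.6,"ty": 9.5,"tz": 5,"wx": 0,"wy": 0,"wz": 0,"gripper": 0.4}]}}

```text
time: 1.23
position: [0.5579, -0.1032, 0.1599]
tool_rot: [-2.397, -2.027, 0.002]
ft_force: [-0.7, -0.6, 0.0]
width: 0.0339
```

```bash
python3 - <<'E'
from h import *;from station import monitor,snapshot
import pickle
to(monitor.get_obs(),(.5575,-.1029,.13),-7.1)
d={n:snapshot(n) for n in("scene","top")};pickle.dump(d,open("s1.pkl","wb"))
a=cv2.resize(d["scene"]["image"][100:230,210:340,::-1],(520,520),interpolation=cv2.INTER_CUBIC)
S=d["scene"];f=200/np.tan(np.radians(S["fov_y"]/2))
q=S["R"]@monitor.get_obs()["position"]+S["t"];u=q[:2]/q[2]*f+[S["cx"],S["cy"]];print("tcp px",u)
cv2.drawMarker(a,tuple(int(i) for i in (u-[210,100])*4),(255,0,255),0,12,1)
cv2.imwrite("pics/a1.png",a)
E
```

```text
pos [ 0.5579 -0.1032  0.1599] yaw_y -9.6 t 1.23 F [-0.7 -0.6  0. ] w 0.034 q [-0.18  0.38  0.    1.2   0.    1.55]
txyz cm [ 0.02 -0.03  2.99] wz -2.5
tcp px [276.31274062 161.42737719]
```

View pics/a1.png

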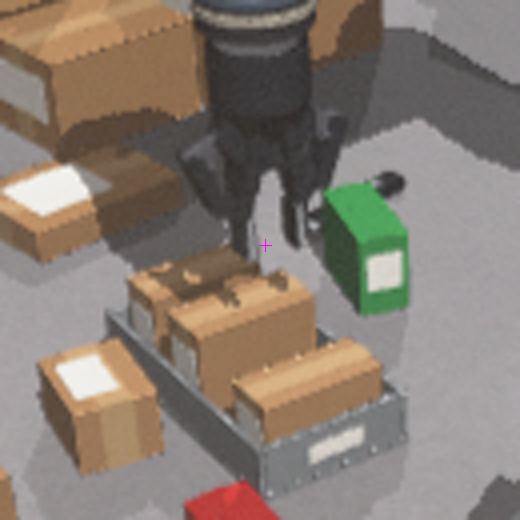

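Fingertips at about (242,258) and (300,247) in the crop. They sit 1–2 px below and right of the projected TCP, which accounts for the scene camera's bias toward +x+y, so I'll trust the top view. Descending into the gap.

Emit:
{"op": "send_rows", "data": {"commands": [{"tx": 0,"ty": 0,"tz": 3,"wx": 0,"wy": 0,"wz": -2.5,"gripper": 0.4},{"tx": 0,"ty": 0,"tz": 5.5,"wx": 0,"wy": 0,"wz": -2.5,"gripper": 0.4},{"tx": 0,"ty": 0,"tz": 6.5,"wx": 0,"wy": 0,"wz": -2.5,"gripper": 0.4},{"tx": 0,"ty": 0,"tz": 7.5,"wx": 0,"wy": 0,"wz": -2.5,"gripper": 0.4}]}}

```text
time: 1.82
position: [0.5572, -0.1064, 0.0872]
tool_rot: [2.358, 2.074, 0.001]
ft_force: [-0.5, 0.2, 0.9]
width: 0.034
```

Emit:
{"op": "send_rows", "data": {"commands": [{"tx": 0,"ty": 0,"tz": 1.5,"wx": 0,"wy": 0,"wz": 0,"gripper": 0.4},{"tx": 0,"ty": 0,"tz": 3,"wx": 0,"wy": 0,"wz": 0,"gripper": 0.4},{"tx": 0,"ty": 0,"tz": 4.5,"wx": 0,"wy": 0,"wz": 0,"gripper": 0.4},{"tx": 0,"ty": 0,"tz": 5.0,"wx": 0,"wy": 0,"wz": 0,"gripper": 0.4},{"tx": 0,"ty": 0,"tz": 5.0,"wx": 0,"wy": 0,"wz": 0,"gripper": 0.4}]}}

```text
time: 2.45
position: [0.557, -0.1056, 0.0365]
tool_rot: [-2.357, -2.076, 0.001]
ft_force: [-0.7, 0.1, -0.4]
width: 0.0344
```

```bash
python3 -c "
from h import *;from station import monitor
o=monitor.get_obs()
to(o,(.5575,-.1029,.034),-7.1)
to(o,np.append(np.array((.5575,-.1029))-.04*U,.034),-7.1)"
```

```text
pos [ 0.557  -0.1056  0.0365] yaw_y -7.3 t 2.45 F [-0.7  0.1 -0.4] w 0.034 q [-0.19  0.46 -0.2   0.91  0.    1.51]
txyz cm [0.27 0.02 0.25] wz -0.2
pos [ 0.557  -0.1056  0.0365] yaw_y -7.3 t 2.45 F [-0.7  0.1 -0.4] w 0.034 q [-0.19  0.46 -0.2   0.91  0.    1.51]
txyz cm [-3.73  0.03  0.25] wz -0.2
```

Inside the gap with no contact. Pushing c slowly toward −row (tool −x), first to find contact.

Emit:
{"op": "send_rows", "data": {"commands": [{"tx": -0.4,"ty": 0,"tz": 0,"wx": 0,"wy": 0,"wz": 0,"gripper": 0.4},{"tx": -0.8,"ty": 0,"tz": 0,"wx": 0,"wy": 0,"wz": 0,"gripper": 0.4},{"tx": -1.2,"ty": 0,"tz": 0,"wx": 0,"wy": 0,"wz": 0,"gripper": 0.4},{"tx": -1.5,"ty": 0,"tz": 0,"wx": 0,"wy": 0,"wz": 0,"gripper": 0.4}]}}

```text
time: 2.95
position: [0.5554, -0.1208, 0.0371]
tool_rot: [2.358, 2.076, 0.001]
ft_force: [-1.1, 3.4, 2.7]
width: 0.0343
```

Emit:
{"op": "send_rows", "data": {"commands": [{"tx": -0.3,"ty": 0,"tz": 0,"wx": 0,"wy": 0,"wz": 0,"gripper": 0.4},{"tx": -0.6,"ty": 0,"tz": 0,"wx": 0,"wy": 0,"wz": 0,"gripper": 0.4},{"tx": -0.9,"ty": 0,"tz": 0,"wx": 0,"wy": 0,"wz": 0,"gripper": 0.4},{"tx": -1.2,"ty": 0,"tz": 0,"wx": 0,"wy": 0,"wz": 0,"gripper": 0.4}]}}

```text
time: 3.45
position: [0.5537, -0.1326, 0.0368]
tool_rot: [-2.358, -2.076, 0.0]
ft_force: [-0.3, 2.8, 2.0]
width: 0.0339
```

```bash
python3 - <<'E'
from h import *;from station import monitor,snapshot
import pickle
to(monitor.get_obs(),np.append(np.array((.5575,-.1029))-.04*U,.034),-7.1)
d={n:snapshot(n) for n in("scene","top")};pickle.dump(d,open("s2.pkl","wb"))
a=cv2.resize(d["scene"]["image"][130:230,220:330,::-1],(440,400),interpolation=cv2.INTER_CUBIC)
b=cv2.resize(d["top"]["image"][150:220,320:404,::-1],(480,400),interpolation=cv2.INTER_CUBIC)
cv2.imwrite("pics/a2.png",cv2.resize(np.hstack([a,b]),(800,348)))
E
```

```text
pos [ 0.5537 -0.1326  0.0368] yaw_y -7.3 t 3.45 F [-0.3  2.8  2. ] w 0.034 q [-0.24  0.46 -0.19  0.92  0.    1.46]
txyz cm [-1.    0.02  0.28] wz -0.2
```

View pics/a2.png

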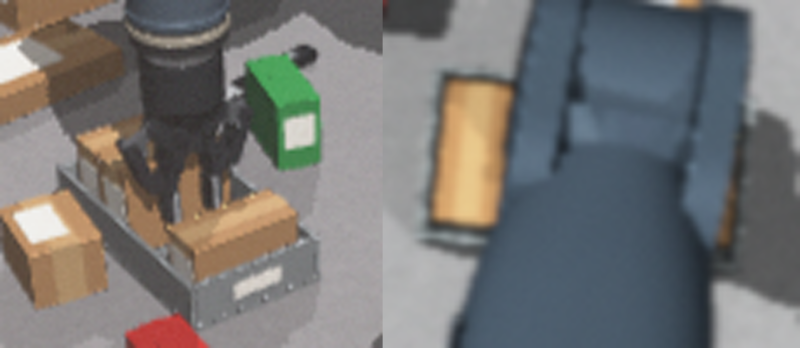

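The scene view shows c pushed upright toward b at about 3 N, with a undisturbed. About 11 mm more.

Emit:
{"op": "send_rows", "data": {"commands": [{"tx": -0.3,"ty": 0,"tz": 0,"wx": 0,"wy": 0,"wz": 0,"gripper": 0.4},{"tx": -0.6,"ty": 0,"tz": 0,"wx": 0,"wy": 0,"wz": 0,"gripper": 0.4},{"tx": -0.9,"ty": 0,"tz": 0,"wx": 0,"wy": 0,"wz": 0,"gripper": 0.4},{"tx": -1.1,"ty": 0,"tz": 0,"wx": 0,"wy": 0,"wz": 0,"gripper": 0.4},{"tx": -0.6,"ty": 0,"tz": 0,"wx": 0,"wy": 0,"wz": 0,"gripper": 0.4}]}}

```text
time: 4.18
position: [0.5528, -0.1387, 0.0367]
tool_rot: [2.358, 2.075, -0.001]
ft_force: [-0.1, 0.5, 0.3]
width: 0.0342
```

Emit:
{"op": "send_rows", "data": {"commands": [{"tx": 0.6,"ty": 0,"tz": -4,"wx": 0,"wy": 0,"wz": 0,"gripper": 0.4},{"tx": 0.6,"ty": 0,"tz": -9,"wx": 0,"wy": 0,"wz": 0,"gripper": 0.4},{"tx": 0.6,"ty": 0,"tz": -15,"wx": 0,"wy": 0,"wz": 0,"gripper": 0.8},{"tx": 0.6,"ty": 0,"tz": -20,"wx": 0,"wy": 0,"wz": 0,"gripper": 1},{"tx": 0.6,"ty": 0,"tz": -20,"wx": 0,"wy": 0,"wz": 0,"gripper": 1}]}}

```text
time: 4.8
position: [0.5554, -0.1327, 0.2407]
tool_rot: [2.354, 2.073, 0.005]
ft_force: [-0.4, -0.2, -1.3]
width: 0.0846
```

```bash
python3 - <<'E'
from h import *;from station import monitor,snapshot
to(monitor.get_obs(),(.578,.2615,.26),111.2)
E
```

```text
pos [ 0.5554 -0.1327  0.2407] yaw_y -7.3 t 4.8 F [-0.4 -0.2 -1.3] w 0.085 q [-0.23  0.36  0.18  1.39 -0.    1.46]
txyz cm [39.39 -2.73 -1.98] wz -118.5
```

Emit:
{"op": "send_rows", "data": {"commands": [{"tx": 39.4,"ty": -2.7,"tz": -2.5,"wx": 0,"wy": 0,"wz": -118.5,"gripper": 1},{"tx": 39.4,"ty": -2.7,"tz": -2.5,"wx": 0,"wy": 0,"wz": -118.5,"gripper": 1},{"tx": 39.4,"ty": -2.7,"tz": -2.5,"wx": 0,"wy": 0,"wz": -118.5,"gripper": 1},{"tx": 39.4,"ty": -2.7,"tz": -2.5,"wx": 0,"wy": 0,"wz": -118.5,"gripper": 1},{"tx": 39.4,"ty": -2.7,"tz": -2.5,"wx": 0,"wy": 0,"wz": -118.5,"gripper": 1}]}}

```text
time: 5.42
position: [0.5714, 0.181, 0.2558]
tool_rot: [-1.156, -2.92, 0.001]
ft_force: [1.1, -0.5, 0.0]
width: 0.0855
```

```bash
python3 - <<'E'
from h import *;from station import monitor,snapshot
to(monitor.get_obs(),(.578,.2615,.26),111.2)
E
```

```text
pos [0.5714 0.181  0.2558] yaw_y 46.8 t 5.42 F [ 1.1 -0.5  0. ] w 0.086 q [ 0.31  0.43  0.33  1.47 -0.    1.06]
txyz cm [ 5.03  6.32 -0.43] wz -64.4
```

Emit:
{"op": "send_rows", "data": {"commands": [{"tx": 5,"ty": 6.3,"tz": 0,"wx": 0,"wy": 0,"wz": -64.4,"gripper": 1},{"tx": 5,"ty": 6.3,"tz": 0,"wx": 0,"wy": 0,"wz": -64.4,"gripper": 1},{"tx": 5,"ty": 6.3,"tz": 0,"wx": 0,"wy": 0,"wz": -64.4,"gripper": 1},{"tx": 5,"ty": 6.3,"tz": 0,"wx": 0,"wy": 0,"wz": -64.4,"gripper": 1},{"tx": 5,"ty": 6.3,"tz": 0,"wx": 0,"wy": 0,"wz": -64.4,"gripper": 1}]}}

```text
time: 6.05
position: [0.5788, 0.2592, 0.2554]
tool_rot: [0.288, -3.127, 0.001]
ft_force: [0.2, 0.1, 0.6]
width: 0.0854
```

Emit:
{"op": "send_rows", "data": {"commands": [{"tx": 0,"ty": 0,"tz": 0,"wx": 0,"wy": 0,"wz": -6,"gripper": 1},{"tx": 0,"ty": 0,"tz": 0,"wx": 0,"wy": 0,"wz": -6,"gripper": 1}]}}

```text
time: 6.3
position: [0.5788, 0.259, 0.2556]
tool_rot: [0.44, -3.109, 0.001]
ft_force: [0.8, -0.6, -0.2]
width: 0.0854
```

```bash
python3 - <<'E'
from h import *;from station import monitor,snapshot
import pickle
to(monitor.get_obs(),(.578,.2615,.155),111.2)
d={n:snapshot(n) for n in("scene","top")};pickle.dump(d,open("s3.pkl","wb"))
s=d["top"]
for b in rects(s,320,155,80,54,130):print("tray",b.mean(0).round(1),[info(s,b,z) for z in(.076,.085,.094)])
a=cv2.resize(d["scene"]["image"][145:285,300:410,::-1],(432,550),interpolation=cv2.INTER_CUBIC)
b=cv2.resize(rectify(s,(.551,-.147),.085,hx=.09,mm=.5),(360,200))
b=np.vstack([b,np.zeros((350,360,3),np.uint8)])
cv2.imwrite("pics/a3.png",np.hstack([a,b]))
E
```

```text
pos [0.5788 0.259  0.2556] yaw_y 106.1 t 6.3 F [ 0.8 -0.6 -0.2] w 0.085 q [ 0.42  0.51  0.46  1.52 -0.    0.14]
txyz cm [-0.    0.27 10.06] wz -5.1
tray [376.6 183.2] [(array([ 0.5501, -0.2056]), np.float64(0.1152), np.float64(0.1098), np.float64(-7.4)), (array([ 0.5493, -0.2045]), np.float64(0.1146), np.float64(0.1093), np.float64(-7.4)), (array([ 0.5484, -0.2035]), np.float64(0.114), np.float64(0.1087), np.float64(-7.4))]
tray [337.8 180.2] [(array([ 0.5658, -0.0575]), np.float64(0.1117), np.float64(0.0536), np.float64(-8.1)), (array([ 0.5649, -0.0572]), np.float64(0.1111), np.float64(0.0533), np.float64(-8.1)), (array([ 0.564 , -0.0569]), np.float64(0.1105), np.float64(0.053), np.float64(-8.1))]
tray [370.  158.7] [(array([ 0.6453, -0.1837]), np.float64(0.0966), np.float64(0.0316), np.float64(88.3)), (array([ 0.644 , -0.1828]), np.float64(0.0961), np.float64(0.0314), np.float64(88.3)), (array([ 0.6427, -0.1818]), np.float64(0.0956), np.float64(0.0313), np.float64(88.3))]
```

View pics/a3.png

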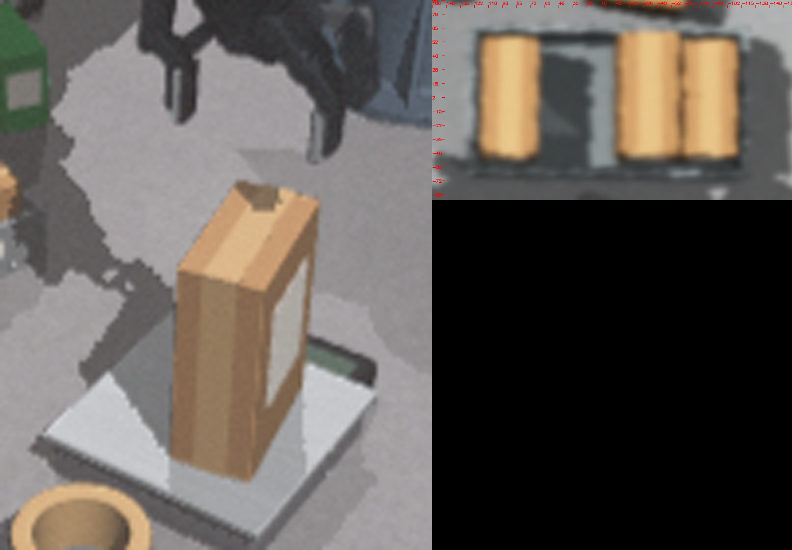

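The scene view shows the open jaws above the upright parcel, straddling it in the right sense. The rectified top view shows the cartons upright and c close to b. The a–c gap is now about 69 mm, centred near row coordinate −0.047. Descending to grasp.

Emit:
{"op": "send_rows", "data": {"commands": [{"tx": 0,"ty": 0.27,"tz": 2,"wx": 0,"wy": 0,"wz": -5.1,"gripper": 1},{"tx": 0,"ty": 0.27,"tz": 4,"wx": 0,"wy": 0,"wz": -5.1,"gripper": 1},{"tx": 0,"ty": 0.27,"tz": 6,"wx": 0,"wy": 0,"wz": -5.1,"gripper": 1},{"tx": 0,"ty": 0.27,"tz": 8,"wx": 0,"wy": 0,"wz": -5.1,"gripper": 1},{"tx": 0,"ty": 0.27,"tz": 10,"wx": 0,"wy": 0,"wz": -5.1,"gripper": 1}]}}

```text
time: 7.02
position: [0.5782, 0.2616, 0.1556]
tool_rot: [0.576, -3.088, 0.0]
ft_force: [0.1, -0.5, -0.2]
width: 0.0855
```

Emit:
{"op": "send_rows", "data": {"commands": [{"tx": 0,"ty": 0,"tz": 0,"wx": 0,"wy": 0,"wz": 0,"gripper": 0.8},{"tx": 0,"ty": 0,"tz": 0,"wx": 0,"wy": 0,"wz": 0,"gripper": 0.7},{"tx": 0,"ty": 0,"tz": 0,"wx": 0,"wy": 0,"wz": 0,"gripper": 0.6},{"tx": 0,"ty": 0,"tz": 0,"wx": 0,"wy": 0,"wz": 0,"gripper": 0.4},{"tx": 0,"ty": 0,"tz": 0,"wx": 0,"wy": 0,"wz": 0,"gripper": 0.4}]}}

```text
time: 7.65
position: [0.5788, 0.262, 0.1577]
tool_rot: [-0.579, 3.086, 0.001]
ft_force: [-1.2, 2.5, 6.2]
width: 0.0572
```

Emit:
{"op": "send_rows", "data": {"commands": [{"tx": 0,"ty": 0,"tz": 0,"wx": 0,"wy": 0,"wz": 0,"gripper": 0.4},{"tx": 0,"ty": 0,"tz": -1,"wx": 0,"wy": 0,"wz": 0,"gripper": 0.4},{"tx": 0,"ty": 0,"tz": -3,"wx": 0,"wy": 0,"wz": 0,"gripper": 0.4}]}}

```text
time: 8.02
position: [0.5778, 0.2611, 0.1864]
tool_rot: [0.579, -3.086, 0.001]
ft_force: [0.4, 0.1, -5.5]
width: 0.0575
```

```bash
python3 - <<'E'
from h import *;from station import monitor,snapshot
p=V*.5665+U*(-.0469)
to(monitor.get_obs(),np.append(p,.26),82.9);print(p)
E
```

```text
pos [0.5778 0.2611 0.1864] yaw_y 111.2 t 8.03 F [ 0.4  0.1 -5.5] w 0.058 q [ 0.42  0.51  0.28  1.34 -0.    0.05]
txyz cm [ 15.7  -34.43  -7.31] wz 28.3
[ 0.55634111 -0.11655827]
```

Parcel held: the reading dropped 5.5 N and the width is 57.5 mm. Lifting and carrying it over the tray.

Emit:
{"op": "send_rows", "data": {"commands": [{"tx": 0,"ty": 0,"tz": -3,"wx": 0,"wy": 0,"wz": 0,"gripper": 0.4},{"tx": 0.8,"ty": -1.7,"tz": -7.3,"wx": 0,"wy": 0,"wz": 1,"gripper": 0.4},{"tx": 2.3,"ty": -5,"tz": -7.3,"wx": 0,"wy": 0,"wz": 4,"gripper": 0.4},{"tx": 4.1,"ty": -9,"tz": -7.3,"wx": 0,"wy": 0,"wz": 7,"gripper": 0.4},{"tx": 6,"ty": -13,"tz": -7.3,"wx": 0,"wy": 0,"wz": 10,"gripper": 0.4}]}}

```text
time: 8.65
position: [0.5693, 0.1173, 0.2599]
tool_rot: [0.306, -3.127, 0.001]
ft_force: [0.7, 0.8, -5.6]
width: 0.0574
```

```bash
python3 - <<'E'
from h import *;from station import monitor,snapshot
p=V*.5665+U*(-.0469)
to(monitor.get_obs(),np.append(p,.26),82.9)
E
```

```text
pos [0.5693 0.1173 0.2599] yaw_y 101.2 t 8.65 F [ 0.7  0.8 -5.6] w 0.057 q [ 0.2   0.39  0.27  1.46 -0.    0.01]
txyz cm [  5.8  -22.69  -0.  ] wz 18.3
```

Emit:
{"op": "send_rows", "data": {"commands": [{"tx": 1.1,"ty": -4.5,"tz": 0,"wx": 0,"wy": 0,"wz": 4,"gripper": 0.4},{"tx": 2.3,"ty": -9,"tz": 0,"wx": 0,"wy": 0,"wz": 8,"gripper": 0.4},{"tx": 3.5,"ty": -13.5,"tz": 0,"wx": 0,"wy": 0,"wz": 12,"gripper": 0.4},{"tx": 4.7,"ty": -18.2,"tz": 0,"wx": 0,"wy": 0,"wz": 16,"gripper": 0.4},{"tx": 5.5,"ty": -21.6,"tz": 0,"wx": 0,"wy": 0,"wz": 18.3,"gripper": 0.4}]}}

```text
time: 9.28
position: [0.5573, -0.106, 0.26]
tool_rot: [-0.198, -3.135, 0.001]
ft_force: [0.0, 0.1, -5.9]
width: 0.0577
```

Emit:
{"op": "send_rows", "data": {"commands": [{"tx": 0,"ty": -1.1,"tz": 0,"wx": 0,"wy": 0,"wz": 0,"gripper": 0.4},{"tx": 0,"ty": -1.1,"tz": 0,"wx": 0,"wy": 0,"wz": 0,"gripper": 0.4},{"tx": 0,"ty": -1.1,"tz": 0,"wx": 0,"wy": 0,"wz": 0,"gripper": 0.4}]}}

```text
time: 9.65
position: [0.5565, -0.1139, 0.2597]
tool_rot: [-0.191, -3.136, -0.0]
ft_force: [0.1, -0.6, -6.1]
width: 0.0574
```

```bash
python3 - <<'E'
from h import *;from station import monitor,snapshot
import pickle
p=V*.5665+U*(-.0469)
to(monitor.get_obs(),np.append(p,.26),82.9)
d={n:snapshot(n) for n in("scene","top")};pickle.dump(d,open("s4.pkl","wb"))
a=cv2.resize(d["scene"]["image"][80:230,220:330,::-1],(440,600),interpolation=cv2.INTER_CUBIC)
cv2.imwrite("pics/a4.png",a)
E
```

```text
pos [ 0.5565 -0.1139  0.2597] yaw_y 83.0 t 9.65 F [ 0.1 -0.6 -6.1] w 0.057 q [-0.2   0.36  0.23  1.44  0.   -0.08]
txyz cm [-0.01 -0.27 -0.03] wz 0.1
```

View pics/a4.png

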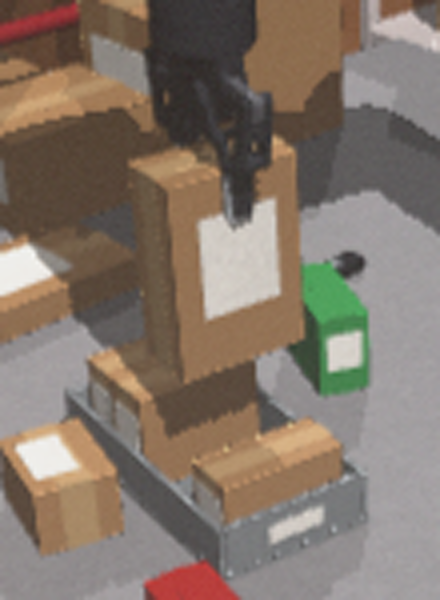

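Parcel held upright over the gap. Its lower front edge runs (183,383)–(303,340) in the crop, and a's inner top edge runs about (193,462)–(308,420). I'll check the margin in this one view, since the camera bias cancels between the two.

```bash
python3 - <<'E'
from h import *;import pickle
s=pickle.load(open("s4.pkl","rb"))["scene"]
g=lambda x,y:(220+x/4-.4,80+y/4-.4)
for n,pts,z in(("parcel +y face",((183,383),(303,340)),.143),("a inner edge",((193,462),(308,420)),.076),("c left top edge hid",((152,395),),.094)):
    for p in pts:
        w=ray(s,*g(*p),z);print(n,"x",(w@V).round(4),"row",(w@U).round(4))
E
```

```text
parcel +y face x 0.6207 row -0.0117
parcel +y face x 0.5121 row -0.0113
a inner edge x 0.6219 row -0.0041
a inner edge x 0.5171 row -0.0007
c left top edge hid x 0.6112 row -0.0824
```

Both views agree that a shift of about −2.5 mm centres it. Descending.

Emit:
{"op": "send_rows", "data": {"commands": [{"tx": 0,"ty": -0.25,"tz": 1,"wx": 0,"wy": 0,"wz": 0,"gripper": 0.4},{"tx": 0,"ty": -0.25,"tz": 2.5,"wx": 0,"wy": 0,"wz": 0,"gripper": 0.4},{"tx": 0,"ty": -0.25,"tz": 3.5,"wx": 0,"wy": 0,"wz": 0,"gripper": 0.4},{"tx": 0,"ty": -0.25,"tz": 4,"wx": 0,"wy": 0,"wz": 0,"gripper": 0.4},{"tx": 0,"ty": -0.25,"tz": 4.5,"wx": 0,"wy": 0,"wz": 0,"gripper": 0.4}]}}

```text
time: 10.38
position: [0.5563, -0.1173, 0.2145]
tool_rot: [0.193, 3.135, -0.0]
ft_force: [1.0, 0.2, -5.6]
width: 0.0574
```

Emit:
{"op": "send_rows", "data": {"commands": [{"tx": 0,"ty": 0,"tz": 0.4,"wx": 0,"wy": 0,"wz": 0,"gripper": 0.4},{"tx": 0,"ty": 0,"tz": 0.8,"wx": 0,"wy": 0,"wz": 0,"gripper": 0.4},{"tx": 0,"ty": 0,"tz": 1.2,"wx": 0,"wy": 0,"wz": 0,"gripper": 0.4},{"tx": 0,"ty": 0,"tz": 1.6,"wx": 0,"wy": 0,"wz": 0,"gripper": 0.4}]}}

```text
time: 10.88
position: [0.5562, -0.1173, 0.1983]
tool_rot: [0.193, 3.136, -0.0]
ft_force: [-0.0, 0.1, -5.5]
width: 0.0573
```

Bottom is now below c's top with no contact. Continuing.

Emit:
{"op": "send_rows", "data": {"commands": [{"tx": 0,"ty": 0,"tz": 0.5,"wx": 0,"wy": 0,"wz": 0,"gripper": 0.4},{"tx": 0,"ty": 0,"tz": 1,"wx": 0,"wy": 0,"wz": 0,"gripper": 0.4},{"tx": 0,"ty": 0,"tz": 1.5,"wx": 0,"wy": 0,"wz": 0,"gripper": 0.4},{"tx": 0,"ty": 0,"tz": 2,"wx": 0,"wy": 0,"wz": 0,"gripper": 0.4}]}}

```text
time: 11.38
position: [0.5562, -0.1173, 0.1782]
tool_rot: [-0.193, -3.136, -0.0]
ft_force: [0.2, 0.4, -5.9]
width: 0.0577
```

Emit:
{"op": "send_rows", "data": {"commands": [{"tx": 0,"ty": 0,"tz": 0.5,"wx": 0,"wy": 0,"wz": 0,"gripper": 0.4},{"tx": 0,"ty": 0,"tz": 1,"wx": 0,"wy": 0,"wz": 0,"gripper": 0.4},{"tx": 0,"ty": 0,"tz": 1.5,"wx": 0,"wy": 0,"wz": 0,"gripper": 0.4},{"tx": 0,"ty": 0,"tz": 2,"wx": 0,"wy": 0,"wz": 0,"gripper": 0.4}]}}

```text
time: 11.88
position: [0.5562, -0.1173, 0.1582]
tool_rot: [0.193, 3.136, -0.0]
ft_force: [0.5, -0.0, -5.3]
width: 0.0574
```

Emit:
{"op": "send_rows", "data": {"commands": [{"tx": 0,"ty": 0,"tz": 0.4,"wx": 0,"wy": 0,"wz": 0,"gripper": 0.4},{"tx": 0,"ty": 0,"tz": 0.8,"wx": 0,"wy": 0,"wz": 0,"gripper": 0.4},{"tx": 0,"ty": 0,"tz": 1.2,"wx": 0,"wy": 0,"wz": 0,"gripper": 0.4},{"tx": 0,"ty": 0,"tz": 1.6,"wx": 0,"wy": 0,"wz": 0,"gripper": 0.4},{"tx": 0,"ty": 0,"tz": 2,"wx": 0,"wy": 0,"wz": 0,"gripper": 0.4}]}}

```text
time: 12.5
position: [0.5562, -0.1173, 0.1383]
tool_rot: [0.193, 3.136, 0.0]
ft_force: [-0.7, -0.6, -5.8]
width: 0.0576
```

Emit:
{"op": "send_rows", "data": {"commands": [{"tx": 0,"ty": 0,"tz": 0.4,"wx": 0,"wy": 0,"wz": 0,"gripper": 0.4},{"tx": 0,"ty": 0,"tz": 0.8,"wx": 0,"wy": 0,"wz": 0,"gripper": 0.4},{"tx": 0,"ty": 0,"tz": 1.2,"wx": 0,"wy": 0,"wz": 0,"gripper": 0.4}]}}

```text
time: 12.88
position: [0.5562, -0.1173, 0.1263]
tool_rot: [0.193, 3.136, 0.0]
ft_force: [-0.5, -0.0, -4.8]
width: 0.0575
```

Emit:
{"op": "send_rows", "data": {"commands": [{"tx": 0,"ty": 0,"tz": 0.1,"wx": 0,"wy": 0,"wz": 0,"gripper": 0.4},{"tx": 0,"ty": 0,"tz": 0.2,"wx": 0,"wy": 0,"wz": 0,"gripper": 0.4}]}}

```text
time: 13.12
position: [0.5562, -0.1173, 0.1246]
tool_rot: [0.193, 3.136, -0.0]
ft_force: [0.0, -0.1, -4.9]
width: 0.057
```

Emit:
{"op": "send_rows", "data": {"commands": [{"tx": 0,"ty": 0,"tz": 0.1,"wx": 0,"wy": 0,"wz": 0,"gripper": 0.4},{"tx": 0,"ty": 0,"tz": 0.2,"wx": 0,"wy": 0,"wz": 0,"gripper": 0.4}]}}

```text
time: 13.38
position: [0.5565, -0.1173, 0.1236]
tool_rot: [0.193, 3.134, -0.0]
ft_force: [-7.6, 3.4, 19.3]
width: 0.0569
```

Emit:
{"op": "send_rows", "data": {"commands": [{"tx": 0,"ty": 0,"tz": 0.1,"wx": 0,"wy": 0,"wz": 0,"gripper": 0.4},{"tx": 0,"ty": 0,"tz": 0.1,"wx": 0,"wy": 0,"wz": 0,"gripper": 0.4}]}}

```text
time: 13.62
position: [0.5565, -0.1172, 0.1236]
tool_rot: [0.193, 3.134, -0.0]
ft_force: [-9.5, 3.5, 23.0]
width: 0.0574
```

Floor contact at the expected height (TCP 0.1236). Easing off 1.5 mm, then opening gradually.

Emit:
{"op": "send_rows", "data": {"commands": [{"tx": 0,"ty": 0,"tz": -0.15,"wx": 0,"wy": 0,"wz": 0,"gripper": 0.4},{"tx": 0,"ty": 0,"tz": -0.15,"wx": 0,"wy": 0,"wz": 0,"gripper": 0.4},{"tx": 0,"ty": 0,"tz": -0.15,"wx": 0,"wy": 0,"wz": 0,"gripper": 0.75},{"tx": 0,"ty": 0,"tz": -0.15,"wx": 0,"wy": 0,"wz": 0,"gripper": 0.85},{"tx": 0,"ty": 0,"tz": -0.15,"wx": 0,"wy": 0,"wz": 0,"gripper": 0.9}]}}

```text
time: 14.25
position: [0.5562, -0.1173, 0.123]
tool_rot: [0.193, 3.136, -0.0]
ft_force: [-0.6, -0.2, -0.3]
width: 0.077
```

Emit:
{"op": "send_rows", "data": {"commands": [{"tx": 0,"ty": 0,"tz": -0.1,"wx": 0,"wy": 0,"wz": 0,"gripper": 1},{"tx": 0,"ty": 0,"tz": -2,"wx": 0,"wy": 0,"wz": 0,"gripper": 1},{"tx": 0,"ty": 0,"tz": -5,"wx": 0,"wy": 0,"wz": 0,"gripper": 1},{"tx": 0,"ty": 0,"tz": -9,"wx": 0,"wy": 0,"wz": 0,"gripper": 1},{"tx": 0,"ty": 0,"tz": -13,"wx": 0,"wy": 0,"wz": 0,"gripper": 1}]}}

```text
time: 14.88
position: [0.556, -0.1173, 0.2544]
tool_rot: [-0.193, -3.136, -0.0]
ft_force: [1.3, -0.2, -0.1]
width: 0.0852
```

```bash
python3 - <<'E'
from h import *;from station import monitor
to(monitor.get_obs(),(.45,.15,.27),83)
E
```

```text
pos [ 0.556  -0.1173  0.2544] yaw_y 83.0 t 14.88 F [ 1.3 -0.2 -0.1] w 0.085 q [-0.21  0.36  0.22  1.43  0.   -0.08]
txyz cm [13.79 25.22 -1.56] wz -0.0
```

Move the arm clear for a final look.

Emit:
{"op": "send_rows", "data": {"commands": [{"tx": 4,"ty": 8,"tz": -2,"wx": 0,"wy": 0,"wz": 0,"gripper": 1},{"tx": 8,"ty": 14,"tz": -2,"wx": 0,"wy": 0,"wz": 0,"gripper": 1},{"tx": 11,"ty": 20,"tz": -2,"wx": 0,"wy": 0,"wz": 0,"gripper": 1},{"tx": 13.8,"ty": 25,"tz": -2,"wx": 0,"wy": 0,"wz": 0,"gripper": 1},{"tx": 13.8,"ty": 25,"tz": -2,"wx": 0,"wy": 0,"wz": 0,"gripper": 1}]}}

```text
time: 15.5
position: [0.4486, 0.1499, 0.2734]
tool_rot: [0.19, 3.135, 0.001]
ft_force: [0.7, -0.2, -0.4]
width: 0.0854
```

```bash
python3 - <<'E'
from h import *;from station import monitor,snapshot
import pickle
d={n:snapshot(n) for n in("scene","top")};pickle.dump(d,open("s5.pkl","wb"))
s=d["top"]; x=(200*0,)
c=np.array((.5515,-.148))
for b in rects(s,320,155,80,54,130):
    for z in(.076,.09,.166):
        i=info(s,b,z);w=i[0]-c;print(z,"x",(w@V).round(4),"y",(w@U).round(4),i[1:])
a=cv2.resize(d["scene"]["image"][120:230,220:330,::-1],(400,400),interpolation=cv2.INTER_CUBIC)
b=cv2.resize(s["image"][150:220,320:390,::-1],(400,400),interpolation=cv2.INTER_CUBIC)
cv2.imwrite("pics/a5.png",np.hstack([a,b]))
E
```

```text
0.076 x 0.0024 y 0.0917 (np.float64(0.1105), np.float64(0.0517), np.float64(-8.7))
0.09 x 0.0009 y 0.092 (np.float64(0.1096), np.float64(0.0513), np.float64(-8.7))
0.166 x -0.0071 y 0.0933 (np.float64(0.1047), np.float64(0.049), np.float64(-8.7))
0.076 x 0.0094 y -0.026 (np.float64(0.1744), np.float64(0.1195), np.float64(81.1))
0.09 x 0.0078 y -0.0248 (np.float64(0.173), np.float64(0.1185), np.float64(81.1))
0.166 x -0.0005 y -0.0182 (np.float64(0.1652), np.float64(0.1132), np.float64(81.1))
0.076 x 0.0975 y -0.0235 (np.float64(0.096), np.float64(0.0316), np.float64(88.3))
0.09 x 0.0953 y -0.0223 (np.float64(0.0952), np.float64(0.0313), np.float64(88.3))
0.166 x 0.083 y -0.0159 (np.float64(0.0909), np.float64(0.0299), np.float64(88.3))
```

View pics/a5.png

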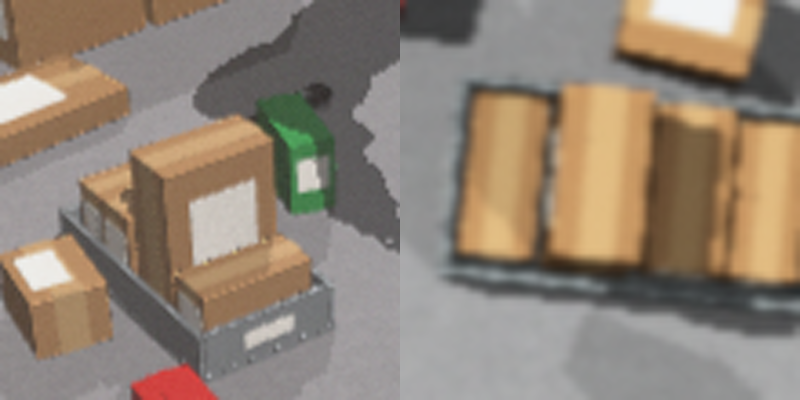

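The views show the parcel upright and square between a and c, low on the tray floor. All three filed cartons are upright and the bystanders look unmoved. As a last check, I'll compare the parcel's top centre with its release position (this shows tilt) and mask the bystanders for movement, then hand in.

```bash
python3 - <<'E'
from h import *;from station import arm,monitor;import pickle
s=pickle.load(open("s5.pkl","rb"))["top"];s0=pickle.load(open("s0.pkl","rb"))["top"]
print("parcel top",ray(s,320+202/5.714-.4,150+177/5.714-.4,.166).round(3),"released at .556 -.117")
for n,(x,y,w,h) in dict(roll=(240,128,32,28),small=(355,138,32,26),red=(290,133,36,22),flat=(435,172,45,58),gun=(172,178,34,48),scanner=(218,238,30,42),green=(364,218,36,28),cutter=(402,230,18,44)).items():
    df=np.abs(s["image"][y:y+h,x:x+w].astype(int)-s0["image"][y:y+h,x:x+w]).max(2)
    print(n,"changed px share",round((df>60).mean(),3),end="; ")
arm.job_done();print(monitor.get_obs()["time"])
E
```

```text
parcel top [ 0.553 -0.117] released at .556 -.117
roll changed px share 0.0; small changed px share 0.0; red changed px share 0.0; flat changed px share 0.0; gun changed px share 0.0; scanner changed px share 0.038; green changed px share 0.5; cutter changed px share 0.403; the job is handed in; nothing more can be done
the job is handed in; nothing more can be done
```

The parcel is filed in the tray between filed_a and filed_c, standing on the tray floor, released, and the job is handed in. It finished at about 16 s of the 64 s allowed.

I lowered the part-open gripper into the wider gap and pushed filed_c about 25 mm toward filed_b, at readings of about 3 N. That widened the gap to about 69 mm. I then gripped the parcel high, lowered it in with no contact until the floor, let go and backed off.

**Parcel:** Floor contact came at the expected height, at about 29 N. Its top centre in the top view is within about 3 mm of where I released it, so it shows no visible tilt. It was released about 0.1° from the row's direction.

**Filed cartons:** All three look upright and inside the tray in both views. I did not measure filed_b and filed_c separately at the end because they merge with the parcel in the mask.

**Bystanders:**
- The tape roll, small carton, flat carton, tape gun and the red look-alike show no change, and the scanner almost none (4% of pixels).
- The areas around the green look-alike and the cutter did change in the top view (50% and 40% of pixels). I put this down to the arm or its shadow.
- The green one is at the same place in the scene view. I did not confirm the cutter separately, but the gripper never worked near it.

**Check that disagreed:** The scene camera placed the tray and parcel up to about 1 cm further toward +x and +y than the top camera. I used the top view, because the scene camera showed a similar offset when I compared it with the gripper's known position.

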